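# Fit the document-camera mast and hold it at working height

### The job

Take the camera mast out of the wooden desk tidy, pass its foot down through the eye of the document-camera stand and lower it, keeping hold of it, until it is fully home in the bore below. Then draw it straight back up, without letting it bind or dragging the stand, until the dark line round its shaft is level with the top of the eye, and finish still holding it there so that I can tighten the clamp. Leave the other things on the desk alone.

Things in the scene. Friction and masses are not known exactly. Their poses are not given: they have to be found in the camera images.
- mast: Aluminium camera mast, 0.18 to 0.31 kg: round shaft, diameter 14, length 150 mm, foot chamfered to 9 mm over 5 mm; on it a square grip block 24 x 24 x 40 mm (150 to 190 mm up), stud and 16 mm ball (top at 211 mm). Origin: centre of the foot's underside; z up the shaft, x and y square to the block. Starts upright, within 3 degrees, in the tidy's middle hole, foot 10 mm above the desk.
- mast_grip (a point): Centre of the mast's square grip block, 170 mm above the foot's underside, on the axis; axes as the mast's. The block is 24 mm wide between either pair of sides.
- mast_line (a point): Middle of the dark engraved line (3 mm wide) round the shaft, on the axis, 60 mm above the foot's underside. It has to come level with the top of the eye; the foot is then 30 mm above the bore's floor and 22 mm of shaft is still in the bore.
- stand: Grey loose stand, 2.2 to 3.3 kg, foot plate 140 x 110 x 8 mm. On it a boss 46 x 46 mm, top at 60 mm, with a vertical bore 15.5 mm wide, 52 mm deep (3 mm chamfer). A post at the boss's -x side (18 x 40 mm, 98 mm high) carries the eye plate right above the boss: 46 x 46 x 8 mm, hole 18 mm, on the bore's axis; 30 mm gap between. Origin: underside of the plate, on the bore's axis; z up.
- stand_eye (a point): Centre of the eye's hole at the top face of the eye plate, 98 mm above the desk; axes as the stand's. Its z axis is the axis of eye and bore.
- stand_bore (a point): Centre of the bore's mouth at the top of the boss, 60 mm above the desk; the bore's floor is 52 mm below it, 8 mm above the desk. Axes as the stand's.
- tidy: Wooden desk tidy, fixed, 70 (x) x 130 (y) x 50 mm high, with three holes 40 mm deep: in the middle the round hole, 16 mm in diameter, in which the mast is parked; at +y a card slot; at -y a round pencil hole. Origin: centre of its underside, below the middle hole.
- mouse: Bystander: black computer mouse, 105 x 58 x 31 mm; origin under its middle.
- stapler: Bystander: stapler, 130 x 36 x 58 mm; origin under its middle.
- mug: Bystander: white mug, 80 mm in diameter, 92 mm high; origin under its middle.
- books: Bystander: pile of three books, 140 x 210 x 72 mm; origin under its middle.
- cup: Bystander: small brass trophy cup, 64 mm in diameter, 115 mm high; origin under its middle.
- punch: Bystander: hole punch, 90 x 115 x 70 mm; origin under its middle.
- tape: Bystander: roll of paper tape lying flat, 70 mm in diameter, 40 mm hole, 24 mm high; origin under its middle.
Mind the look-alikes: they are no part of the job. Several things have the shape of the mast; the one meant has the colours described above. What is shaped like the stand but yellow is not meant.

How it is judged:
On the way, in this order (a step that is already met when the one before it is completed fails the run):
1. the mast's foot has passed down through the eye, the mast held by the fingers (z of mast in the frame of stand_eye below -0.012 m and horizontal distance between mast and stand_eye below 0.009 m and contact force between the fingers and mast above 2 N), for 0.1 s.
2. the mast is fully home in the bore (foot within 4 mm of its floor), still held by the fingers (z of mast in the frame of stand_bore below -0.048 m and horizontal distance between mast and stand_bore below 0.005 m and contact force between the fingers and mast above 2 N), for 0.2 s.
At the end, for the whole second after the job is handed in: The fingers hold the mast still (more than 2 N), its foot inside the bore within 5 mm of the axis and its shaft within 4 degrees of it, its line within 7 mm of the top of the eye, not bound (less than 12 N between mast and stand), the stand flat on the desk (z of mast_line in the frame of stand_eye between -0.007 and 0.007 m and horizontal distance between mast and stand_bore below 0.005 m and angle between the z axis of mast and the z axis of stand, either way round below 0.07 rad and contact force between the fingers and mast above 2 N and contact force between mast and stand below 12 N and linear speed of mast below 0.015 m/s and angle between stand's own z axis and vertical below 0.03 rad and height (world z) of stand below 0.004 m); the arm keeps its last pose, push and grip.
It fails at once if the stand is dragged more than 25 mm, lifted or tipped (distance of stand from where it was at the start of the episode above 0.025 m or angle between stand's own z axis and vertical above 0.12 rad).
It fails at once if another thing on the desk is pushed more than 30 mm (distance of any of mouse, stapler, mug, books, cup, punch, tape from where it was at the start of the episode above 0.03 m).
It also fails if it takes over 61 s, if anything falls off the work surface, if the arm or the gripper's body presses on something with over 40 N, if the wrist force passes 120 N, or if a joint passes its speed limit or range.

### The arm

A 7-joint arm with a two-finger parallel gripper is mounted at the origin on the work surface. World frame = base frame: x ahead of the robot, y to its left, z up, the work surface at z = 0. Lengths are in m, angles in rad, forces in N, time in s.
With the tool pointing down it reaches from about 0.4 to 0.85 m from the base axis. Payload 10.4 kg.
Tool frame: the origin (TCP) lies between the finger pads; the fingertips stand manip.tcp_to_tips ahead of it and the grasp point (between the pads) lies 2 mm behind it (manip.tcp_to_tips is the distance from the TCP to the fingertips, in m); y points along the fingers, z is the direction in which the jaws open and shut, and the axes are right-handed (so a half turn about y gives the same grasp; the last joint's range is limited). The gripper opens to 85 mm and grips with 20 to 120 N. Pads are 22 mm wide; open, the fingers measure 114 mm over their backs; the gripper's body (76 mm by 85 mm) begins 54 mm behind the grasp point. The pads swing forward as they close: fully open they stand 13 mm farther back than shut.
Start: joints at [-1.146, 0.332, -0.065, 1.46, 0.022, 1.35, -0.088], TCP at [0.271, 0.563, 0.248] pointing down, gripper open.
Joint ranges: [-2.6, 2.6], [-0.5, 2.12], [-1.47, 1.34], [0.16, 2.42], [-1.27, 4.41], [0.06, 2.06], [-2.6, 2.6]. Speed limits (rad/s): [2.22, 2.22, 2.79, 2.79, 3.14, 3.14, 3.14].

### API

Orientations are given as a unit quaternion [x, y, z, w].
In Python, from workcell import manip gives the robot as it stands. The module is installed in compiled form; this text tells all that it offers.
- The arm moves only by the tool move_arm, never from a script. Its argument "increments" is a list of rows, each an object with "offset": the shift along the tool's x, y, z in m, a list of three; "yaw": the turn about the tool's y in degrees; "jaw": the closure in counts, from 0 (fully open) to 255 (shut). In form: [{"offset": [tx, ty, tz], "yaw": yaw, "jaw": jaw}, ...]. A call has 1 to 10 rows; each row is the pose to reach, as a shift and turn from the pose measured when the call began, along the tool's axes at that moment; what a row does not reach only later rows make up. A row lasts 1/12 s, in which the tool goes at most 41.7 mm and 7.16 degrees, less where a joint would pass 70% of its speed; a pose out of reach is approached as far as the arm can. A call with a gripper value outside its range is refused whole. The fingers move at their own pace and stop on an object; "squeeze" is the grip in N (left out, the last holds). Time passes only in rows, so rows that repeat a pose let the fingers close. It gives the time, the measured TCP pose, the force and the opening at its end, in the units of the state.
- manip.get_obs(): the state, without advancing time (a new reading comes with each control period).
- manip.camera(name): name is "scene" or "top" or "wrist"; returns a dict with "pixels" (420x560x3 uint8, red, green, blue), "depth" (420x560 float32, m along the optical axis (not along the pixel's ray), 0 where there is no reading), "intrinsics" (3x3 intrinsics, pixels), "R" (3x3) and "t" (3): a world point X has camera coordinates R X + t; the wrist camera has in their place "mount" (4x4, takes a point from camera to tool coordinates, whose origin is the TCP and whose axes are the tool frame's). Camera axes: x right, y down, z forward; pixel columns grow to the right and rows downward; lengths in m; the calibration is good to about 2 mm. A picture is of the moment at which its call begins: read the wrist's pose just before it.
- manip.hand_in(): hands the job in, once; it reports no verdict.
Trained networks look in a picture, given as the dict that the camera call returned (one of the last four; its "shot" number tells which), for a name from the list of things; names that differ only in an ending like _2 or _b are one class to them, and where a whole thing is asked for, a point or a joint stands for the part that bears it (a point fixed in the world has none). Each returns a list of dicts, best first, with "confidence" (0 to 1); they miss things now and then, are a little off and sometimes report something else, mostly with a low value. They report only what shows in the picture. A call takes as long as a camera call. They do not tell look-alikes from the thing itself.
- manip.recognise(picture, query): "bbox" ([left, top, right, bottom] in pixels, round what is visible of it).
- manip.spot_point(picture, query): "centre" ([column, row] in pixels: a listed point, or the origin of a listed thing).
The state is a dict: "clock": time; "joint_pos": joint angles; "joint_velocities": joint speeds; "tau": joint torques, N m; "position": TCP position; "ee_rot": TCP orientation; "ft_force": force on the tool from outside, world axes, zero at the start; "torque": the same for the moment, N m; "grip_width": opening from 0.0 (shut) to 1.0 (fully open).
Only numpy, scipy, OpenCV 4.12 (cv2) and the standard library are available. Lean on these libraries where they do the work, as an engineer would, in place of code of your own. Each camera call takes 0.05 s, during which the arm holds its last target. There are 200 camera calls.

## Working session

There is one attempt and no reset: what is moved stays moved. The work goes in short steps, Python scripts to look and compute and a tool call to move; the robot and the scene stay as the last step left them, time stands still between calls to the robot, and variables do not carry over. Pictures are saved under pics/ and viewed, about 8 in all and at most 12, crops included, and the job is handed in when it is done.

Besides the shell and the picture viewer there is one more tool, called after "Request:" as a command line: name --argument value ..., lists and objects as JSON in quotes. move_arm: Moves the arm, as the interface text tells. Its arguments: {"type":"object","properties":{"increments":{"type":"array","items":{"type":"object","properties":{"offset":{"type":"array","items":{"type":"number"}},"yaw":{"type":"number"},"jaw":{"type":"number"}}}},"squeeze":{"type":"number"}},"required":["increments"]}

```bash
mkdir -p pics; cat > h.py <<'E'
from workcell import manip
import numpy as np, cv2
from scipy.spatial.transform import Rotation as Rn
def save(c,n): cv2.imwrite('pics/'+n,cv2.cvtColor(c['pixels'],cv2.COLOR_RGB2BGR))
def ext(c,o=None):
    "camera-to-world R,t"
    if 'R' in c: R=np.array(c['R']);return R.T,-R.T@np.array(c['t'])
    M=np.array(c['mount']);Rt=Rn.from_quat(o['ee_rot']).as_matrix()
    return Rt@M[:3,:3],Rt@M[:3,3]+np.array(o['position'])
def cloud(c,o=None):
    K=c['intrinsics'];d=c['depth'];v,u=np.mgrid[:d.shape[0],:d.shape[1]]
    P=np.stack([(u-K[0,2])*d/K[0,0],(v-K[1,2])*d/K[1,1],d],-1)
    R,t=ext(c,o);W=P@R.T+t;W[d==0]=np.nan;return W
def atz(c,uv,z,o=None):
    K=c['intrinsics'];R,t=ext(c,o);r=R@np.array([(uv[0]-K[0,2])/K[0,0],(uv[1]-K[1,2])/K[1,1],1]);return t+r*(z-t[2])/r[2]
E
python3 - <<'E'
from h import *
print(manip.tcp_to_tips,manip.get_obs())
for n in('scene','top'):
    c=manip.camera(n);save(c,n+'.png');np.savez(n,W=cloud(c),px=c['pixels'])
    for q,z in(('mast_grip',.18),('stand_eye',.098),('stand',0),('tidy',0),('mast',.01)):
        for r in manip.spot_point(c,q): print(n,q,np.round(r['centre']),round(r['confidence'],2),atz(c,r['centre'],z).round(3))
a=cv2.imread('pics/scene.png');b=cv2.imread('pics/top.png');
E
```

```text
0.017 {'clock': 0.0, 'joint_pos': array([-1.14561022,  0.33288102, -0.06469334,  1.46095517,  0.02158515,
        1.34992663, -0.08848306]), 'joint_velocities': array([-0.00018228, -0.00062696,  0.00057788,  0.00123104,  0.00082458,
       -0.00089574,  0.00071658]), 'tau': array([-5.28174660e-04, -6.25441718e+01,  4.91481903e-02, -3.91601837e+01,
        1.63103733e-02,  9.80381184e-03, -5.29429667e-05]), 'position': array([0.27045232, 0.56304721, 0.24750358]), 'ee_rot': array([ 0.68997252, -0.15708282,  0.15689119, -0.68894707]), 'ft_force': array([ 0.47729392, -0.00831904,  0.11701551]), 'torque': array([ 0.00402065, -0.02640582, -0.01715357]), 'grip_width': 1.0041350054720692}
scene mast_grip [239. 173.] 0.75 [ 0.533 -0.168  0.18 ]
scene mast_grip [220. 189.] 0.6 [ 0.636 -0.152  0.18 ]
scene stand_eye [363. 247.] 0.98 [0.553 0.226 0.098]
scene stand_eye [382. 202.] 0.58 [0.314 0.186 0.098]
scene stand [378. 230.] 0.88 [0.316 0.187 0.   ]
scene stand [355. 276.] 0.72 [0.55  0.217 0.   ]
scene tidy [242. 226.] 0.78 [ 0.531 -0.167  0.   ]
scene tidy [274. 255.] 0.46 [ 0.595 -0.007  0.   ]
scene mast [225. 245.] 0.91 [ 0.644 -0.138  0.01 ]
top mast_grip [347. 221.] 0.5 [ 0.531 -0.174  0.18 ]
top mast_grip [339. 184.] 0.43 [ 0.633 -0.151  0.18 ]
top mast_grip [284. 205.] 0.39 [0.575 0.002 0.18 ]
top stand_eye [216. 297.] 0.6 [0.313 0.198 0.098]
top stand_eye [212. 216.] 0.57 [0.548 0.214 0.098]
top stand [223. 296.] 0.88 [0.308 0.188 0.   ]
top stand [214. 218.] 0.74 [0.554 0.222 0.   ]
top tidy [335. 230.] 0.66 [ 0.519 -0.166  0.   ]
top mast [419. 247.] 0.66 [ 0.466 -0.431  0.01 ]
top mast [334. 195.] 0.58 [ 0.629 -0.16   0.01 ]
top mast [335. 227.] 0.44 [ 0.526 -0.164  0.01 ]
```

View pics/scene.png

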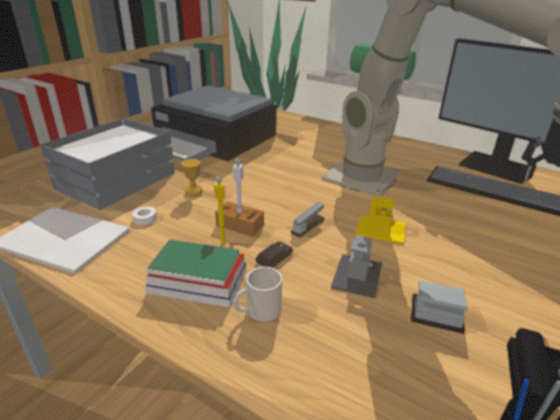

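View pics/top.png

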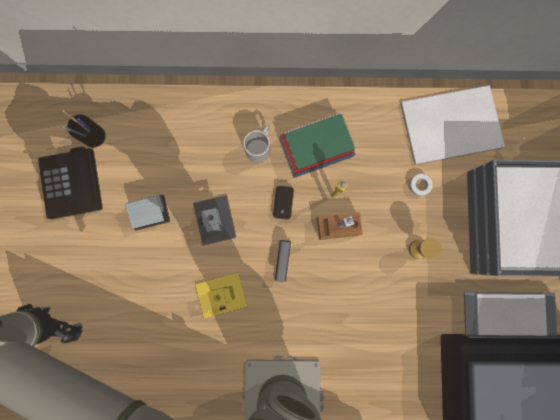

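The scene image shows the aluminium mast in the tidy at (239,173), a yellow look-alike at (220,189), the grey stand at (360,260) and a yellow stand at (382,215). The top image shows the mast at (347,221), the yellow mast at (341,186), the grey stand at (213,218) and the yellow stand at (218,297).

```bash
python3 - <<'E'
from h import *
o=manip.get_obs();R=Rn.from_quat(o['ee_rot']).as_matrix();print(R.round(3))
c=manip.camera('wrist');print(np.array(c['mount']).round(3),c['intrinsics'])
for tgt in([.50,.24,.34],[.53,.22,.36]): print(R.T@(np.array(tgt)-o['position']))
d=np.load('top.npz');W=d['W']
for n,(x,y,r) in dict(eye=(.55,.217,.06),grip=(.53,-.17,.05),yel=(.634,-.15,.05)).items():
  m=(np.hypot(W[...,0]-x,W[...,1]-y)<r)
  for lo,hi in((.09,.105),(.05,.07),(.003,.015),(.185,.21),(.04,.055)):
    p=W[m&(W[...,2]>lo)&(W[...,2]<hi)]
    if len(p)>3: print(n,lo,len(p),p.min(0).round(3),p.max(0).round(3),np.median(p,0).round(3))
E
```

```text
[[ 0.901  0.     0.433]
 [-0.433  0.     0.901]
 [-0.    -1.     0.   ]]
[[ 0.     0.957  0.291 -0.075]
 [-0.    -0.291  0.957 -0.125]
 [ 1.    -0.     0.     0.001]
 [ 0.     0.     0.     1.   ]] [[338.19696743   0.         278.29103899]
 [  0.         338.19696743 211.82172373]
 [  0.           0.           1.        ]]
[ 0.3467808  -0.09169955 -0.19217135]
[ 0.38248228 -0.11170086 -0.19720638]
eye 0.09 304 [0.505 0.192 0.09 ] [0.574 0.246 0.105] [0.537 0.217 0.097]
eye 0.05 68 [0.504 0.192 0.05 ] [0.573 0.26  0.068] [0.543 0.22  0.056]
eye 0.003 573 [0.492 0.16  0.003] [0.61  0.276 0.015] [0.556 0.201 0.007]
eye 0.04 42 [0.505 0.192 0.04 ] [0.573 0.261 0.055] [0.538 0.227 0.051]
grip 0.05 164 [ 0.492 -0.217  0.05 ] [ 0.564 -0.121  0.07 ] [ 0.523 -0.166  0.051]
grip 0.003 57 [ 0.491 -0.219  0.003] [ 0.572 -0.126  0.014] [ 0.526 -0.135  0.01 ]
grip 0.185 53 [ 0.515 -0.186  0.185] [ 0.543 -0.16   0.202] [ 0.526 -0.169  0.198]
grip 0.04 468 [ 0.49  -0.217  0.041] [ 0.567 -0.121  0.055] [ 0.523 -0.165  0.049]
yel 0.09 7 [ 0.621 -0.162  0.093] [ 0.63  -0.151  0.103] [ 0.624 -0.154  0.098]
yel 0.05 5 [ 0.623 -0.162  0.051] [ 0.631 -0.151  0.062] [ 0.624 -0.154  0.056]
yel 0.003 53 [ 0.585 -0.198  0.003] [ 0.679 -0.104  0.012] [ 0.626 -0.155  0.004]
yel 0.185 69 [ 0.613 -0.172  0.185] [ 0.644 -0.144  0.209] [ 0.627 -0.156  0.19 ]
yel 0.04 5 [ 0.623 -0.162  0.04 ] [ 0.626 -0.153  0.052] [ 0.623 -0.156  0.05 ]
```

Request:
move_arm --increments '[{"offset": [0.03,-0.05,0],"yaw": 0,"jaw": 0},{"offset": [0.07,-0.09,-0.03],"yaw": 0,"jaw": 0},{"offset": [0.359,-0.092,-0.19],"yaw": 0,"jaw": 0},{"offset": [0.359,-0.092,-0.19],"yaw": 0,"jaw": 0},{"offset": [0.359,-0.092,-0.19],"yaw": 0,"jaw": 0},{"offset": [0.359,-0.092,-0.19],"yaw": 0,"jaw": 0},{"offset": [0.359,-0.092,-0.19],"yaw": 0,"jaw": 0},{"offset": [0.359,-0.092,-0.19],"yaw": 0,"jaw": 0},{"offset": [0.359,-0.092,-0.19],"yaw": 0,"jaw": 0},{"offset": [0.359,-0.092,-0.19],"yaw": 0,"jaw": 0}]'

```text
clock: 1.48
position: [0.4984, 0.2551, 0.3389]
ee_rot: [-0.689, 0.157, -0.157, 0.69]
ft_force: [-0.2, 0.2, -0.4]
grip_width: 1.0
```

Request:
move_arm --increments '[{"offset": [0,0,0],"yaw": 0,"jaw": 0},{"offset": [0,0,0],"yaw": 0,"jaw": 0},{"offset": [0,0,0],"yaw": 0,"jaw": 0}]'

```text
clock: 1.73
position: [0.4982, 0.2555, 0.3389]
ee_rot: [-0.689, 0.157, -0.157, 0.69]
ft_force: [-0.9, -0.2, 0.6]
grip_width: 1.001
```

```bash
python3 - <<'E'
from h import *
o=manip.get_obs();c=manip.camera('wrist');print(o['position'],o['clock'],np.abs(o['joint_velocities']).max());save(c,'w1.png');W=cloud(c,o);np.savez('w1',W=W,px=c['pixels'])
for q,z in(('stand_eye',.098),('stand_bore',.06),('stand',0)):
  for r in manip.spot_point(c,q): print(q,np.round(r['centre'],1),round(r['confidence'],2),atz(c,r['centre'],z,o).round(4))
E
```

```text
[0.4981646  0.25547607 0.33886784] 1.7333 0.024607646252825997
stand_bore [270.2 220.6] 0.95 [0.5482 0.2211 0.06  ]
stand_bore [155.   44.8] 0.83 [0.3133 0.1968 0.06  ]
stand [270.9 206.9] 0.81 [0.5475 0.2211 0.    ]
stand [170.8  51.2] 0.57 [0.3106 0.1972 0.    ]
```

View pics/w1.png

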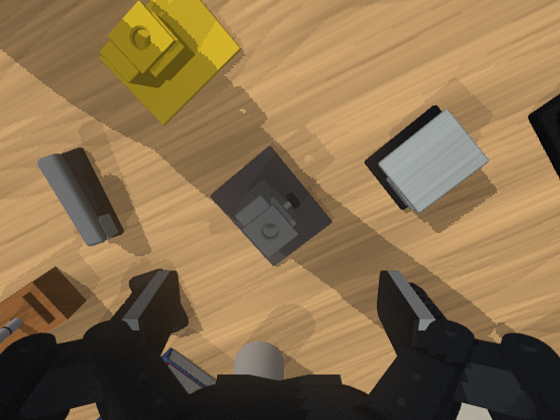

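The wrist image shows the grey stand centrally. Its eye hole is at about (270,231), with the post up and to the right, and the yellow stand is at the top left.

```bash
python3 - <<'E'
from h import *
d=np.load('w1.npz');W=d['W'];px=d['px']
g=cv2.cvtColor(px,cv2.COLOR_RGB2GRAY)
m=(W[...,2]>.088)&(W[...,2]<.11)&(np.hypot(W[...,0]-.548,W[...,1]-.221)<.06)
p=W[m];print(len(p),np.median(p[:,2]));r=cv2.minAreaRect((p[:,:2]*1000).astype(np.float32));print(r)
# horizontal rectification at z=.098: which pixels in the rect are lower
i=(np.hypot(W[...,0]-.548,W[...,1]-.221)<.03)
v,u=np.where(i); print(u.min(),u.max(),v.min(),v.max())
print((W[222:244,256:286,2]*1000).round(0)[::1].astype(int))
print(g[218:244,256:286])
b=(W[...,2]>.003)&(W[...,2]<.014)&(np.hypot(W[...,0]-.548,W[...,1]-.221)<.1)
print(cv2.minAreaRect((W[b][:,:2]*1000).astype(np.float32)))
cv2.imwrite('pics/eye.png',cv2.resize(px[190:270,220:330,::-1],None,fx=6,fy=6,interpolation=cv2.INTER_CUBIC))
E
```

```text
2002 0.09758370595357413
((540.1109619140625, 219.38450622558594), (64.61344909667969, 46.704185485839844), 13.887423515319824)
244 295 188 254
[[                  97                   98                   97
                    97                   97                   99
                    98                   99                   98
                    98                   97                   97
                    97                   98                   98
                    97                   97                   98
                    98                   97                   97
                    98                   98                   97
                    97                   97                   99
                    99                  100                   98]
 [                  97                   99                   97
                    98                   97                   98
                    98                   98                   97
                    98                   98                   97
                    97                   94  
[... 15299 characters left out ...]
75 74 73 70 71 69 72 75 79 82 86 89 89 91
  90 90 90 90 90 89]
 [92 92 91 92 91 92 91 90 90 88 81 76 78 77 78 79 79 82 85 85 91 92 91 89
  91 90 91 90 91 90]
 [91 90 92 91 93 92 93 91 91 91 89 88 83 84 83 84 84 88 89 89 90 90 89 90
  89 89 90 88 91 91]
 [90 89 93 91 92 92 89 91 92 93 90 91 90 91 89 88 89 90 90 89 91 90 89 90
  91 91 92 91 89 91]
 [91 91 93 90 91 91 89 91 93 92 91 91 92 90 93 90 92 90 91 91 90 90 91 91
  90 90 90 91 91 90]
 [93 92 90 90 90 89 91 90 90 91 92 90 92 91 90 91 91 89 90 89 90 92 90 91
  89 89 91 93 92 90]]
((547.3330688476562, 226.5326690673828), (139.7728271484375, 120.19047546386719), 13.738005638122559)<stdin>:9: RuntimeWarning: invalid value encountered in cast
```

View pics/eye.png

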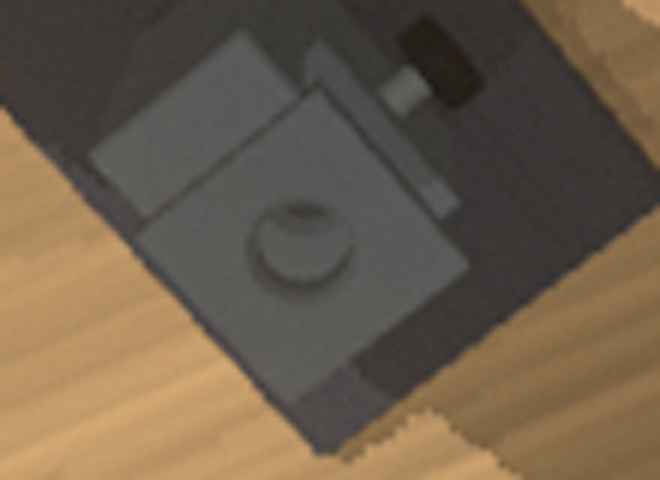

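Request:
move_arm --increments '[{"offset": [0.182,-0.02,-0.373],"yaw": 0,"jaw": 0},{"offset": [0.182,-0.02,-0.373],"yaw": 0,"jaw": 0},{"offset": [0.182,-0.02,-0.373],"yaw": 0,"jaw": 0},{"offset": [0.182,-0.02,-0.373],"yaw": 0,"jaw": 0},{"offset": [0.182,-0.02,-0.373],"yaw": 0,"jaw": 0},{"offset": [0.182,-0.02,-0.373],"yaw": 0,"jaw": 0},{"offset": [0.182,-0.02,-0.373],"yaw": 0,"jaw": 0},{"offset": [0.182,-0.02,-0.373],"yaw": 0,"jaw": 0},{"offset": [0.182,-0.02,-0.373],"yaw": 0,"jaw": 0},{"offset": [0.182,-0.02,-0.373],"yaw": 0,"jaw": 0}]'

```text
clock: 2.77
position: [0.5009, -0.16, 0.3589]
ee_rot: [-0.689, 0.155, -0.156, 0.69]
ft_force: [0.8, -0.4, -0.3]
grip_width: 0.997
```

Request:
move_arm --increments '[{"offset": [0,0,0],"yaw": 0,"jaw": 0},{"offset": [0,0,0],"yaw": 0,"jaw": 0},{"offset": [0,0,0],"yaw": 0,"jaw": 0}]'

```text
clock: 3.02
position: [0.5012, -0.1588, 0.3587]
ee_rot: [-0.689, 0.155, -0.155, 0.69]
ft_force: [0.2, 0.3, -1.2]
grip_width: 0.998
```

```bash
python3 - <<'E'
from h import *
o=manip.get_obs();c=manip.camera('wrist');print(o['position'],Rn.from_quat(o['ee_rot']).as_matrix().round(3),o['joint_pos'].round(2),o['clock']);save(c,'w2.png');W=cloud(c,o);np.savez('w2',W=W,px=c['pixels'])
for q,z in(('mast_grip',.18),('mast',.01),('tidy',0)):
  for r in manip.spot_point(c,q): print(q,np.round(r['centre'],1),round(r['confidence'],2),atz(c,r['centre'],z,o).round(4))
for lo,hi in((.192,.202),(.165,.19),(.045,.053)):
  m=(W[...,2]>lo)&(W[...,2]<hi)&(np.hypot(W[...,0]-.529,W[...,1]+.172)<.1)
  if lo>.1:m&=np.hypot(W[...,0]-.529,W[...,1]+.172)<.04
  p=W[m]; print(lo,len(p),cv2.minAreaRect((p[:,:2]*1000).astype(np.float32)) if len(p)>3 else '', np.median(p,0))
E
```

```text
[ 0.50124112 -0.15876474  0.35868954] [[ 0.904  0.001  0.428]
 [-0.428  0.001  0.904]
 [ 0.    -1.     0.001]] [-0.29  0.06  0.55  1.56 -0.03  1.53  1.38] 3.0167
mast_grip [277.9 230. ] 0.81 [ 0.5342 -0.1739  0.18  ]
mast_grip [332.7 299.5] 0.62 [ 0.6263 -0.1557  0.18  ]
mast [276.7 185.8] 0.94 [ 0.5286 -0.1731  0.01  ]
mast [313.9 240.7] 0.66 [ 0.6288 -0.1588  0.01  ]
tidy [275.5 186.3] 0.81 [ 0.5305 -0.176   0.    ]
0.192 462 ((531.2453002929688, -172.77549743652344), (24.256834030151367, 24.37816619873047), 19.644826889038086) [ 0.52585954 -0.16841173  0.19937362]
0.165 247 ((524.2786865234375, -169.2422637939453), (32.21813201904297, 16.352413177490234), 64.58660125732422) [ 0.5220689  -0.16569739  0.17806722]
0.045 3950 ((562.2658081054688, -169.0886993408203), (132.2622528076172, 130.0128936767578), 6.684319019317627) [ 0.52487455 -0.16594809  0.04973614]
```

View pics/w2.png

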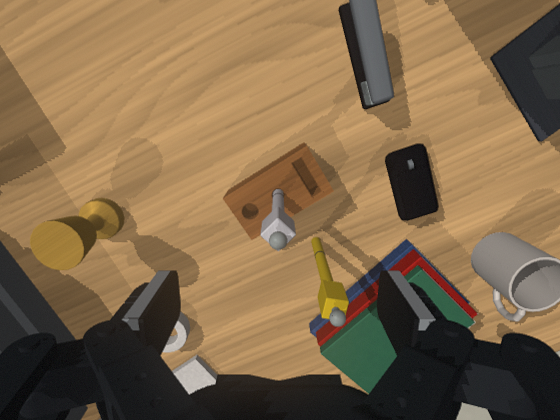

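The wrist image shows the aluminium mast at (278,230), leaning slightly in the tidy, and the yellow mast at (330,295). Next I fit the shaft axis.

```bash
cat >> h.py <<'E'
from scipy.optimize import least_squares
def shaft(W,x,y,zlo,zhi,rad=.025,r=.007):
    m=(W[...,2]>zlo)&(W[...,2]<zhi)&(np.hypot(W[...,0]-x,W[...,1]-y)<rad);p=W[m];zm=(zlo+zhi)/2
    def f(q):
        a=np.array([q[2],q[3],1]);a/=np.linalg.norm(a)
        return np.linalg.norm(np.cross(p-[q[0],q[1],zm],a),axis=1)-r
    s=least_squares(f,[x,y,0,0],loss='soft_l1',f_scale=.001)
    return s.x,len(p),np.sqrt(np.mean(s.fun**2)),zm
E
python3 - <<'E'
from h import *
W=np.load('w2.npz')['W']
for lo,hi in((.055,.15),(.055,.1),(.1,.15)):
    q,n,e,zm=shaft(W,.53,-.172,lo,hi);print(q.round(4),n,e,'at grip',q[:2]+q[2:]*(.18-zm),'tilt deg',np.degrees(q[2:]))
m=(W[...,2]>.155)&(W[...,2]<.203)&(np.hypot(W[...,0]-.531,W[...,1]+.173)<.02);p=W[m]
t=p[(p[:,2]>.1965)];print(len(t),cv2.minAreaRect((t[:,:2]*1000).astype(np.float32)),np.linalg.lstsq(np.c_[t[:,:2],np.ones(len(t))],t[:,2],rcond=None)[0])
o=manip.get_obs();print(o['clock'])
E
```

```text
[ 5.316e-01 -1.727e-01  4.000e-04 -1.000e-03] 191 0.00015192611135845987 at grip [ 0.53160335 -0.17275515] tilt deg [ 0.02057645 -0.05997592]
[ 0.5316 -0.1726  0.0006 -0.    ] 95 0.0001380839646352809 at grip [ 0.53163106 -0.17264823] tilt deg [ 0.03701321 -0.00154942]
[ 0.5316 -0.1727 -0.001  -0.0017] 96 0.00016392565319400652 at grip [ 0.53152071 -0.17279634] tilt deg [-0.05746913 -0.09613453]
417 ((531.3870849609375, -172.76629638671875), (24.15057945251465, 24.292964935302734), 20.120635986328125) [ 0.02282662 -0.00957984  0.18569684]
3.2167
```

Request:
move_arm --increments '[{"offset": [0.0334,0.03,0.0004],"yaw": -7,"jaw": 0},{"offset": [0.0334,0.03,0.0004],"yaw": -14,"jaw": 0},{"offset": [0.0334,0.03,0.0004],"yaw": -21,"jaw": 0},{"offset": [0.0334,0.03,0.0004],"yaw": -28,"jaw": 0},{"offset": [0.0334,0.03,0.0004],"yaw": -35,"jaw": 0},{"offset": [0.0334,0.03,0.0004],"yaw": -42,"jaw": 0},{"offset": [0.0334,0.03,0.0004],"yaw": -45.2,"jaw": 0},{"offset": [0.0334,0.03,0.0004],"yaw": -45.2,"jaw": 0},{"offset": [0.0334,0.03,0.0004],"yaw": -45.2,"jaw": 0}]'

```text
clock: 3.97
position: [0.5318, -0.1714, 0.3287]
ee_rot: [-0.696, -0.122, 0.122, 0.697]
ft_force: [-0.2, -0.2, -0.7]
grip_width: 1.0
```

```bash
python3 - <<'E'
from h import *
o=manip.get_obs();R=Rn.from_quat(o['ee_rot']).as_matrix();print(R.round(4),o['joint_pos'].round(2))
c=manip.camera('wrist');W=cloud(c,o)
q,n,e,zm=shaft(W,.5316,-.1727,.055,.15);print(q.round(4),n,e)
m=(W[...,2]>.1965)&(W[...,2]<.203)&(np.hypot(W[...,0]-.531,W[...,1]+.173)<.02);p=W[m];print(len(p),cv2.minAreaRect((p[:,:2]*1000).astype(np.float32)))
g=q[:2]+q[2:]*(.18-zm);print(R.T@(np.r_[g,.178]-o['position']), 'zang',np.degrees(np.arctan2(R[1,2],R[0,2])))
E
```

```text
[[ 9.405e-01  7.000e-04 -3.398e-01]
 [ 3.398e-01  1.300e-03  9.405e-01]
 [ 1.100e-03 -1.000e+00  1.000e-03]] [-0.22  0.15  0.51  1.53 -0.08  1.47  2.21]
[ 0.5314 -0.1729  0.0011  0.0009] 159 0.00011999575980071356
542 ((531.3596801757812, -173.2063751220703), (24.452533721923828, 23.032405853271484), 19.773386001586914)
[-0.00098351  0.15070562 -0.00132018] zang 109.86532257236625
```

Request:
move_arm --increments '[{"offset": [-0.001,0.03,-0.0013],"yaw": 0,"jaw": 0},{"offset": [-0.001,0.06,-0.0013],"yaw": 0,"jaw": 0},{"offset": [-0.001,0.09,-0.0013],"yaw": 0,"jaw": 0},{"offset": [-0.001,0.115,-0.0013],"yaw": 0,"jaw": 0},{"offset": [-0.001,0.135,-0.0013],"yaw": 0,"jaw": 0},{"offset": [-0.001,0.151,-0.0013],"yaw": 0,"jaw": 0},{"offset": [-0.001,0.151,-0.0013],"yaw": 0,"jaw": 0},{"offset": [-0.001,0.151,-0.0013],"yaw": 0,"jaw": 0}]'

```text
clock: 4.68
position: [0.5312, -0.1727, 0.1776]
ee_rot: [-0.696, -0.121, 0.122, 0.697]
ft_force: [0.6, -0.1, 0.6]
grip_width: 0.999
```

Request:
move_arm --increments '[{"offset": [0,0,0],"yaw": 0,"jaw": 60},{"offset": [0,0,0],"yaw": 0,"jaw": 100},{"offset": [0,0,0],"yaw": 0,"jaw": 140},{"offset": [0,0,0],"yaw": 0,"jaw": 255},{"offset": [0,0,0],"yaw": 0,"jaw": 255},{"offset": [0,0,0],"yaw": 0,"jaw": 255},{"offset": [0,0,0],"yaw": 0,"jaw": 255},{"offset": [0,0,0],"yaw": 0,"jaw": 255},{"offset": [0,0,0],"yaw": 0,"jaw": 255},{"offset": [0,0,0],"yaw": 0,"jaw": 255}]' --squeeze 60

```text
clock: 5.52
position: [0.5316, -0.1729, 0.1782]
ee_rot: [-0.696, -0.122, 0.121, 0.697]
ft_force: [-0.5, -0.6, 6.3]
grip_width: 0.271
```

Request:
move_arm --increments '[{"offset": [0,-0.01,0],"yaw": 0,"jaw": 255},{"offset": [0,-0.025,0],"yaw": 0,"jaw": 255},{"offset": [0,-0.045,0],"yaw": 0,"jaw": 255},{"offset": [0,-0.07,0],"yaw": 0,"jaw": 255},{"offset": [0,-0.095,0],"yaw": 0,"jaw": 255},{"offset": [0,-0.12,0],"yaw": 0,"jaw": 255},{"offset": [0,-0.14,0],"yaw": 0,"jaw": 255},{"offset": [0,-0.14,0],"yaw": 0,"jaw": 255},{"offset": [0,-0.14,0],"yaw": 0,"jaw": 255}]'

```text
clock: 6.27
position: [0.5316, -0.1731, 0.3188]
ee_rot: [-0.696, -0.122, 0.121, 0.697]
ft_force: [-1.1, -0.7, -2.8]
grip_width: 0.275
```

```bash
python3 - <<'E'
from h import *
o=manip.get_obs();R=Rn.from_quat(o['ee_rot']).as_matrix();print(o['position'],o['ft_force'],o['clock'])
c=manip.camera('wrist');save(c,'w3.png');W=cloud(c,o);x,y,z=o['position']
q,n,e,zm=shaft(W,x,y,z-.14,z-.03);print(q.round(4),n,e,'tilt deg',np.degrees(q[2:]).round(2))
m=(np.hypot(W[...,0]-x,W[...,1]-y)<.02)&(W[...,2]<z-.02)&(W[...,2]>z-.2);print('foot z',np.percentile(W[m][:,2],[0,1,3]))
E
```

```text
[ 0.53157424 -0.173084    0.3188401 ] [-1.08472564 -0.65597227 -2.82627429] 6.2667
[ 5.317e-01 -1.726e-01 -4.000e-04  2.900e-03] 1138 0.00017058583511046134 tilt deg [-0.02  0.17]
foot z [0.15482013 0.15878097 0.16458919]
```

View pics/w3.png

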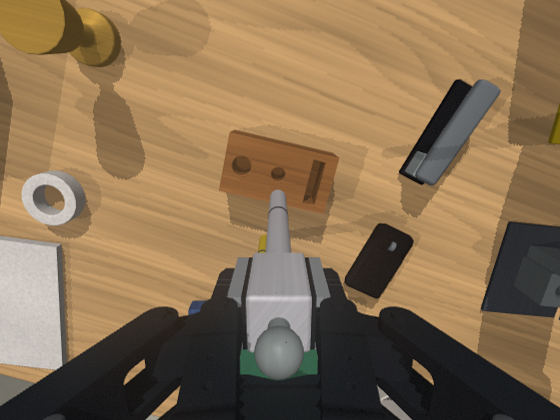

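The mast is held upright between the pads, with its foot at about (278,193) and clear of the tidy. Carrying it to the stand.

Request:
move_arm --increments '[{"offset": [0.008,0,0.02],"yaw": 0,"jaw": 255},{"offset": [0.022,0,0.055],"yaw": 0,"jaw": 255},{"offset": [0.036,0,0.09],"yaw": 0,"jaw": 255},{"offset": [0.05,0,0.125],"yaw": 0,"jaw": 255},{"offset": [0.064,0,0.16],"yaw": 0,"jaw": 255},{"offset": [0.078,0,0.195],"yaw": 0,"jaw": 255},{"offset": [0.092,0,0.23],"yaw": 0,"jaw": 255},{"offset": [0.105,0,0.26],"yaw": 0,"jaw": 255},{"offset": [0.113,0,0.278],"yaw": 0,"jaw": 255},{"offset": [0.113,0,0.278],"yaw": 0,"jaw": 255}]'

```text
clock: 7.15
position: [0.542, 0.1328, 0.3156]
ee_rot: [-0.695, -0.123, 0.126, 0.697]
ft_force: [-0.3, 0.9, -1.6]
grip_width: 0.275
```

```bash
cat > m.py <<'E'
from h import *
import sys
E0=np.array([.5486,.2213])
o=manip.get_obs();R=Rn.from_quat(o['ee_rot']).as_matrix();print(o['position'].round(4),R.round(4).tolist(),o['ft_force'].round(1),o['clock'],o['joint_pos'].round(2))
c=manip.camera('wrist');W=cloud(c,o);x,y,z=o['position']
if len(sys.argv)>1: save(c,sys.argv[1])
q,n,e,zm=shaft(W,x,y,max(z-.14,.105),z-.03);foot=q[:2]+q[2:]*(z-.168-zm);print('shaft',q.round(4),n,round(e,5),'foot',foot.round(4))
# eye plate + post top
m=(abs(W[...,2]-.0975)<.004)&(np.hypot(*(W[...,:2]-E0).transpose(2,0,1))<.065)&(np.hypot(W[...,0]-x,W[...,1]-y)>.02)
p=W[m];r=cv2.minAreaRect((p[:,:2]*1000).astype(np.float32));print('rect',r)
print('to E0 in tool',(R.T@np.r_[E0-foot,0]).round(4))
E
python3 m.py w4.png
```

```text
[0.542  0.1328 0.3156] [[0.9384, -0.0043, -0.3456], [0.3456, 0.0017, 0.9384], [-0.0035, -1.0, 0.0031]] [-0.3  0.9 -1.6] 7.15 [-0.56  0.15  0.27  1.55 -0.04  1.45  1.64]
shaft [0.5416 0.1334 0.0057 0.0018] 1135 0.00018 foot [0.5411 0.1333]
rect ((539.8954467773438, 219.22174072265625), (64.57881927490234, 46.57400131225586), 13.84737777709961)
to E0 in tool [0.0374 0.0001 0.08  ]
```

Request:
move_arm --increments '[{"offset": [0.012,-0.002,0.025],"yaw": 0,"jaw": 255},{"offset": [0.024,-0.003,0.05],"yaw": 0,"jaw": 255},{"offset": [0.033,-0.003,0.07],"yaw": 0,"jaw": 255},{"offset": [0.0374,-0.003,0.08],"yaw": 0,"jaw": 255},{"offset": [0.0374,-0.003,0.08],"yaw": 0,"jaw": 255},{"offset": [0.0374,-0.003,0.08],"yaw": 0,"jaw": 255},{"offset": [0.0374,-0.003,0.08],"yaw": 0,"jaw": 255},{"offset": [0.0374,-0.003,0.08],"yaw": 0,"jaw": 255}]'

```text
clock: 7.87
position: [0.5504, 0.2157, 0.3189]
ee_rot: [-0.696, -0.121, 0.124, 0.697]
ft_force: [0.4, 0.3, -2.3]
grip_width: 0.274
```

```bash
python3 m.py w5.png
```

```text
[0.5504 0.2157 0.3189] [[0.9403, -0.0039, -0.3404], [0.3404, -0.0002, 0.9403], [-0.0037, -1.0, 0.0012]] [ 0.4  0.3 -2.3] 7.8667 [-0.64  0.23  0.23  1.45 -0.05  1.47  1.51]
shaft [0.5501 0.216  0.0048 0.0046] 1132 0.00019 foot [0.5497 0.2156]
rect ((539.8986206054688, 219.3016815185547), (64.24627685546875, 45.99986267089844), 13.767282485961914)
to E0 in tool [0.0009 0.     0.0057]
```

View pics/w5.png

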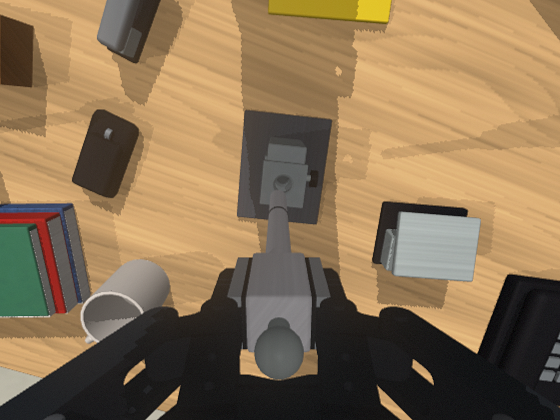

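The eye hole shows at (283,183), just beyond the foot at (278,210), with a clear approach. The foot is about 6 mm short, so I correct that.

Request:
move_arm --increments '[{"offset": [-0.0003,0.005,0.0057],"yaw": 0,"jaw": 255},{"offset": [-0.0003,0.015,0.0057],"yaw": 0,"jaw": 255},{"offset": [-0.0003,0.03,0.0057],"yaw": 0,"jaw": 255},{"offset": [-0.0003,0.04,0.0057],"yaw": 0,"jaw": 255},{"offset": [-0.0003,0.04,0.0057],"yaw": 0,"jaw": 255},{"offset": [-0.0003,0.04,0.0057],"yaw": 0,"jaw": 255},{"offset": [-0.0003,0.04,0.0057],"yaw": 0,"jaw": 255}]'

```text
clock: 8.5
position: [0.5482, 0.2213, 0.2794]
ee_rot: [-0.696, -0.121, 0.123, 0.697]
ft_force: [0.2, -0.4, -1.9]
grip_width: 0.272
```

```bash
python3 m.py w6.png
```

```text
[0.5482 0.2213 0.2794] [[0.9402, -0.0032, -0.3406], [0.3406, 0.0004, 0.9402], [-0.0029, -1.0, 0.0014]] [ 0.2 -0.4 -1.9] 8.5 [-0.64  0.24  0.22  1.52 -0.06  1.39  1.5 ]
shaft [0.5479 0.2217 0.0044 0.0036] 1131 0.00019 foot [0.5476 0.2214]
rect ((539.9498291015625, 219.1155242919922), (64.5779037475586, 46.046470642089844), 13.920514106750488)
to E0 in tool [ 0.001  -0.     -0.0004]
```

Request:
move_arm --increments '[{"offset": [0.001,0,-0.0004],"yaw": 0,"jaw": 255},{"offset": [0.001,0.004,-0.0004],"yaw": 0,"jaw": 255},{"offset": [0.001,0.01,-0.0004],"yaw": 0,"jaw": 255},{"offset": [0.001,0.016,-0.0004],"yaw": 0,"jaw": 255},{"offset": [0.001,0.022,-0.0004],"yaw": 0,"jaw": 255},{"offset": [0.001,0.028,-0.0004],"yaw": 0,"jaw": 255},{"offset": [0.001,0.031,-0.0004],"yaw": 0,"jaw": 255},{"offset": [0.001,0.031,-0.0004],"yaw": 0,"jaw": 255},{"offset": [0.001,0.031,-0.0004],"yaw": 0,"jaw": 255}]'

```text
clock: 9.3
position: [0.5492, 0.2213, 0.2486]
ee_rot: [-0.696, -0.121, 0.123, 0.697]
ft_force: [0.9, 0.3, -1.9]
grip_width: 0.274
```

```bash
python3 m.py w7.png
```

```text
[0.5492 0.2213 0.2486] [[0.9402, -0.003, -0.3407], [0.3407, 0.0005, 0.9402], [-0.0027, -1.0, 0.0015]] [ 0.9  0.3 -1.9] 9.3 [-0.64  0.26  0.22  1.56 -0.06  1.33  1.5 ]
shaft [0.549  0.2217 0.0042 0.004 ] 1129 0.00018 foot [0.5486 0.2214]
rect ((539.9288330078125, 219.22357177734375), (64.34879302978516, 46.05986785888672), 13.667534828186035)
to E0 in tool [-0.     -0.     -0.0001]
```

Request:
move_arm --increments '[{"offset": [0,0.004,0],"yaw": 0,"jaw": 255},{"offset": [0,0.009,0],"yaw": 0,"jaw": 255},{"offset": [0,0.014,0],"yaw": 0,"jaw": 255},{"offset": [0,0.019,0],"yaw": 0,"jaw": 255},{"offset": [0,0.024,0],"yaw": 0,"jaw": 255},{"offset": [0,0.029,0],"yaw": 0,"jaw": 255},{"offset": [0,0.034,0],"yaw": 0,"jaw": 255},{"offset": [0,0.034,0],"yaw": 0,"jaw": 255}]'

```text
clock: 10.02
position: [0.5488, 0.2212, 0.2135]
ee_rot: [-0.696, -0.121, 0.124, 0.697]
ft_force: [-0.6, -0.1, -3.2]
grip_width: 0.277
```

```bash
python3 m.py w8.png
```

```text
[0.5488 0.2212 0.2135] [[0.9402, -0.0041, -0.3407], [0.3407, -0.0001, 0.9402], [-0.0039, -1.0, 0.0013]] [-0.6 -0.1 -3.2] 10.0167 [-0.64  0.28  0.22  1.61 -0.06  1.26  1.51]
shaft [0.5485 0.2216 0.0056 0.0045] 946 0.00019 foot [0.548  0.2212]
rect ((539.7805786132812, 219.22076416015625), (64.15601348876953, 46.16867446899414), 13.811973571777344)
to E0 in tool [ 0.0006 -0.     -0.0001]
```

Request:
move_arm --increments '[{"offset": [0.0004,0.005,0],"yaw": 0,"jaw": 255},{"offset": [0.0005,0.01,0],"yaw": 0,"jaw": 255},{"offset": [0.0005,0.015,0],"yaw": 0,"jaw": 255},{"offset": [0.0005,0.02,0],"yaw": 0,"jaw": 255},{"offset": [0.0006,0.025,0],"yaw": 0,"jaw": 255},{"offset": [0.0006,0.029,0],"yaw": 0,"jaw": 255},{"offset": [0.0006,0.032,0],"yaw": 0,"jaw": 255},{"offset": [0.0006,0.034,0],"yaw": 0,"jaw": 255},{"offset": [0.0006,0.036,0],"yaw": 0,"jaw": 255},{"offset": [0.0006,0.036,0],"yaw": 0,"jaw": 255}]'

```text
clock: 10.9
position: [0.5493, 0.2214, 0.1779]
ee_rot: [-0.696, -0.121, 0.124, 0.697]
ft_force: [-0.6, 0.1, -1.7]
grip_width: 0.271
```

```bash
python3 m.py w9.png
```

```text
[0.5493 0.2214 0.1779] [[0.9402, -0.0038, -0.3407], [0.3407, 0.0, 0.9402], [-0.0036, -1.0, 0.0013]] [-0.6  0.1 -1.7] 10.9 [-0.63  0.31  0.21  1.65 -0.07  1.19  1.51]
shaft [0.5492 0.2219 0.0042 0.0044] 615 0.0002 foot [0.5487 0.2214]
rect ((539.4343872070312, 219.04319763183594), (63.10308837890625, 46.09278869628906), 13.803637504577637)
to E0 in tool [-0.0001  0.     -0.0001]
```

Request:
move_arm --increments '[{"offset": [0,0.0006,0],"yaw": 0,"jaw": 255},{"offset": [0,0.0012,0],"yaw": 0,"jaw": 255},{"offset": [0,0.0018,0],"yaw": 0,"jaw": 255},{"offset": [0,0.0018,0],"yaw": 0,"jaw": 255}]'

```text
clock: 11.28
position: [0.5494, 0.2215, 0.1763]
ee_rot: [-0.696, -0.121, 0.124, 0.697]
ft_force: [-0.6, -0.2, -2.1]
grip_width: 0.271
```

Request:
move_arm --increments '[{"offset": [0,0.0006,0],"yaw": 0,"jaw": 255},{"offset": [0,0.0012,0],"yaw": 0,"jaw": 255},{"offset": [0,0.0012,0],"yaw": 0,"jaw": 255}]'

```text
clock: 11.53
position: [0.5498, 0.2216, 0.1762]
ee_rot: [-0.696, -0.121, 0.123, 0.697]
ft_force: [-1.2, -0.9, 6.4]
grip_width: 0.272
```

The mast has met the floor: z has stalled and there is about 8 N upward. I hold briefly, then draw it up 30 mm.

Request:
move_arm --increments '[{"offset": [0,0,0],"yaw": 0,"jaw": 255},{"offset": [0,0,0],"yaw": 0,"jaw": 255},{"offset": [0,0,0],"yaw": 0,"jaw": 255},{"offset": [0,0,0],"yaw": 0,"jaw": 255}]'

```text
clock: 11.87
position: [0.5499, 0.2215, 0.1763]
ee_rot: [-0.696, -0.121, 0.123, 0.697]
ft_force: [-0.5, -0.2, 1.4]
grip_width: 0.278
```

```bash
python3 m.py w10.png
```

```text
[0.5499 0.2215 0.1763] [[0.9402, -0.0023, -0.3405], [0.3405, 0.0008, 0.9402], [-0.0019, -1.0, 0.0016]] [-0.5 -0.2  1.4] 11.8667 [-0.63  0.31  0.21  1.65 -0.07  1.19  1.51]
shaft [0.5497 0.2221 0.0035 0.0049] 606 0.0002 foot [0.5493 0.2215]
rect ((539.38330078125, 219.0939483642578), (63.07512664794922, 46.08572006225586), 13.779881477355957)
to E0 in tool [-0.0008  0.      0.0001]
```

Request:
move_arm --increments '[{"offset": [-0.0003,-0.002,0],"yaw": 0,"jaw": 255},{"offset": [-0.0006,-0.006,0],"yaw": 0,"jaw": 255},{"offset": [-0.0006,-0.011,0],"yaw": 0,"jaw": 255},{"offset": [-0.0006,-0.016,0],"yaw": 0,"jaw": 255},{"offset": [-0.0006,-0.021,0],"yaw": 0,"jaw": 255},{"offset": [-0.0006,-0.025,0],"yaw": 0,"jaw": 255},{"offset": [-0.0006,-0.028,0],"yaw": 0,"jaw": 255},{"offset": [-0.0006,-0.03,0],"yaw": 0,"jaw": 255},{"offset": [-0.0006,-0.03,0],"yaw": 0,"jaw": 255},{"offset": [-0.0006,-0.03,0],"yaw": 0,"jaw": 255}]'

```text
clock: 12.75
position: [0.5493, 0.2213, 0.2062]
ee_rot: [-0.696, -0.121, 0.123, 0.697]
ft_force: [0.5, -0.6, -2.5]
grip_width: 0.275
```

Request:
move_arm --increments '[{"offset": [0,0,0],"yaw": 0,"jaw": 255},{"offset": [0,0,0],"yaw": 0,"jaw": 255},{"offset": [0,0,0],"yaw": 0,"jaw": 255}]'

```text
clock: 13.0
position: [0.5492, 0.2212, 0.2059]
ee_rot: [-0.696, -0.121, 0.123, 0.697]
ft_force: [-0.9, -0.6, -2.8]
grip_width: 0.271
```

```bash
python3 m.py w11.png; python3 -c "
import cv2;a=cv2.imread('pics/w11.png')[120:330,190:370];cv2.imwrite('pics/w11c.png',cv2.resize(a,None,fx=2.8,fy=2.8,interpolation=cv2.INTER_CUBIC))"
```

```text
[0.5492 0.2212 0.2059] [[0.9402, -0.0028, -0.3405], [0.3405, 0.0006, 0.9402], [-0.0025, -1.0, 0.0015]] [-0.9 -0.6 -2.8] 13.0 [-0.64  0.29  0.22  1.62 -0.07  1.25  1.51]
shaft [0.5491 0.2217 0.0038 0.0036] 877 0.00019 foot [0.5487 0.2214]
rect ((539.9403686523438, 219.21063232421875), (64.46566772460938, 46.042903900146484), 13.757613182067871)
to E0 in tool [-0.0001  0.     -0.    ]
```

View pics/w11c.png

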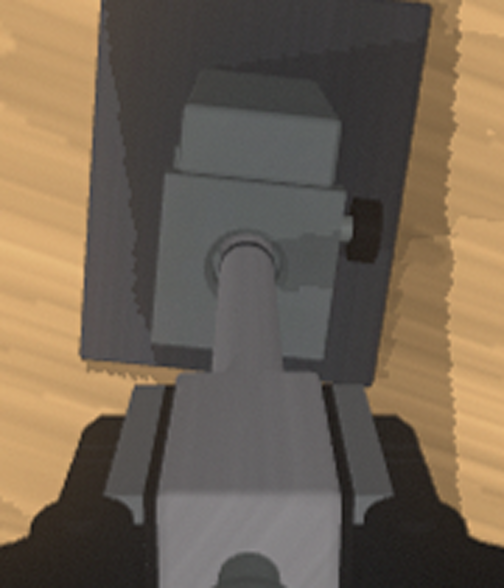

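The dark line sits right at the eye's rim (crop 245,245), with the shaft centred and the stand in place. Handing in.

```bash
python3 -c "
from workcell import manip
print(manip.hand_in())"
```

```text
the job is handed in; nothing more can be done
None
```

I took the mast out of the tidy, passed it through the grey stand's eye and lowered it into the bore. I then drew it up about 30 mm and handed the job in with the mast still held, at about 13 s on the clock. No verdict was reported.

- **Fully home:** on the way down the mast stopped moving at TCP z 0.176 m, with about 8 N pushing up. That puts the foot on the bore's floor.
- **Line height:** after the draw-up, TCP z was 0.206 m, 29.6 mm above the home reading. The last picture shows the dark line at the eye's rim, so I put it about 0.4 mm below level.
- **Alignment:** the fitted foot position is within about 0.2 mm of the eye's axis, and the shaft leans about 0.3 degrees.
- **Binding:** the wrist force was about 3 N, which is roughly the mast's weight, so I saw no sign of it binding.
- **Stand:** the eye plate measured in the same place as before, to within a few tenths of a millimetre.
- **Other things on the desk:** I touched none of them knowingly, but I did not measure them again at the end.

No check failed. In the home position, the eye-plate fit and the foot offset were off by 0.5 to 0.8 mm. The plate was partly hidden there, and both readings were back in line after the draw-up.

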